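# Slide a ball knob out of its curved track and weigh it

### The job

Push the steel ball-headed knob along the curved slot of the holding track to the open exit gap at the slot's far end, lift it out there, and stand it upright in the middle of the pan of the kitchen scale. Leave the flat-headed knob standing on the bench where it is.

Things in the scene. Friction and masses are not known exactly. Their poses are not given: they have to be found in the camera images.
- ball_knob_center (a point): centre of the ball (40 mm across) of the loose steel knob in the track, 0.25 kg; 44 mm above the underside of its round foot (black slippery plastic, 50 mm across, 7 mm thick); neck 14 mm across. The foot is caught under the slot's lips and comes out upward only at the exit gap. The ball stands clear above the track, to be gripped or pushed. z: the knob's axis, up
- track: fixed J-shaped aluminium track, 17.5 mm high; origin on the bench at the centre of its bend, z up. In its frame (mm) the slot's middle runs along x = 90 from y = -50 to 0, in a quarter circle of radius 90 round the origin to (0, 90), then towards -x along y = 90 to the exit gap at (-37, 90). The knob starts at x = 90, y = -45 to -5. Channel floor 4 mm above the bench, slot 22 mm wide
- track_exit (a point): centre of the exit gap, on the channel floor 4 mm above the bench; axes as the track's. Here the lips are missing: a pocket 66 mm along x and 56 mm along y with an end wall. The foot comes up freely when the knob's axis is within 7 mm along x and 2 mm along y of this point. Elsewhere the foot has 3 mm of play to each side and 2 mm above
- scale_pan (a point): centre of the top face of the fixed kitchen scale's round pan, 47 mm above the bench; the pan is 128 mm in diameter, flat and does not move. z up
- flat_knob_center (a point): point on the axis of the other loose steel knob, 44 mm above the bench on which it stands: same foot and neck, but a flat-topped cylindrical head 40 mm in diameter, 46 mm high in all. To be left alone
There are look-alikes about, which are no part of the job. What is shaped like the part that bears ball_knob_center but pink is not meant.

How it is judged:
By the outcome, as a careful person would: the job done as asked, in the order asked, and still so for the second after the job is handed in, with the robot touching nothing.
It also fails if it takes over 51 s, if anything falls off the work surface, if the arm or the gripper's body presses on something with over 40 N, if the wrist force passes 120 N, or if a joint passes its speed limit or range.

### The arm

A 6-joint arm with a two-finger parallel gripper is mounted at the origin on a cart in front of the work surface, level with it; the furniture and walls round the work are solid. World frame = base frame: x ahead of the robot, y to its left, z up, the work surface at z = 0. Lengths are in mm, angles in degrees, forces in N, time in s.
With the tool pointing down it reaches from about 300 to 750 mm from the base axis. Payload 8.5 kg.
Tool frame: the origin (TCP) lies on the centre line of the jaws, within the pads' length; the fingertips stand ahead of it and the grasp point (between the pads) lies 8 mm behind it (manip.finger_overhang is the z of the fingertips in the tool frame, in mm); z points along the fingers, y is the line along which they close (so a half turn about z gives the same grasp; the last joint's range is limited). The gripper opens to 88 mm and grips with 3 to 60 N. Pads are 18 mm wide; open, the fingers measure 123 mm over their backs; the gripper's body (75 mm by 187 mm) begins 45 mm behind the grasp point.
Start: joints at [-82.065, 21.807, 74.336, -0, 83.858, -12.336], TCP at [190.549, -515.918, 249.748] pointing down, gripper open.
Joint ranges: [-178.18, 178.18], [-50.72, 133.34], [12.68, 142.11], [-81.47, 261.47], [9.98, 163.14], [-165.26, 165.26]. Speed limits (degrees/s): [136.94, 136.94, 180, 180, 180, 180].

### API

Orientations are given as a 3x3 rotation matrix whose columns are the frame's x, y, z axes.
In Python, from station import manip gives the robot as it stands.
- The arm moves only by the shell command python3 -m creep 'ROWS' [OPENING]. ROWS is JSON, a list of rows, each an object with "xyz": the shift along the tool's x, y, z in m, a list of three; "roll": the turn about the tool's z in rad. A call has exactly 8 rows; each row shifts and turns the commanded pose from where the row before left it, along the tool's axes as they then stand; what a row does not reach is not made up. A row lasts 1/8 s, in which the tool goes at most 62.5 mm and 10.7 degrees, less where a joint would pass 70% of its speed; a pose out of reach is approached as far as the arm can. A call with a gripper value outside its range is refused whole. OPENING is the gripper's target within -1 to 1 (shut at 1, half-way at 0, fully open at -1), set as the call begins (- or left out, the last holds). The fingers move at their own pace and stop on an object; the grip force is fixed at half the most. Time passes only in rows, so rows that do not move let the fingers close, or fill a call up. It gives the time, the measured TCP pose, the force, the opening and the grip force at its end, in the units of the state.
- manip.sense(): the state, without advancing time (a new reading comes with each control period).
- manip.get_image(name): name is "scene" or "top" or "wrist"; returns a dict with "color" (480x640x3 uint8, blue, green, red), "z_map" (480x640 float32, mm along the optical axis (not along the pixel's ray), 0 where there is no reading), "mtx" (3x3 intrinsics, pixels), "extrinsics" (4x4, takes a point from world to camera coordinates). Camera axes: x right, y down, z forward; pixel columns grow to the right and rows downward; lengths in mm; the calibration is good to about 2 mm. A picture is of the moment at which its call begins.
- manip.finish_job(): hands the job in; it is judged then, once.
The state is a dict: "time": time; "joints": joint angles; "qd": joint speeds; "joint_efforts": joint torques, N m; "tcp_pos": TCP position; "eef_rot": TCP orientation; "wrist_force": force on the tool from outside, world axes, zero at the start; "ft_torque": the same for the moment, N m; "gripper_width": finger opening in mm; "finger_force": force on a finger pad.
Only numpy, scipy, OpenCV 4.12 (cv2) and the standard library are available. Lean on these libraries where they do the work, as an engineer would, in place of code of your own. Each camera call takes 0.05 s, during which the arm holds its last target. There are 200 camera calls.

## Working session

There is one attempt and no reset: what is moved stays moved. The work goes in short steps, Python scripts to look and compute and a shell command to move; the robot and the scene stay as the last step left them, time stands still between calls to the robot, and variables do not carry over. Pictures are saved under pics/ and viewed, at most 10 in all, crops included, and the job is handed in when it is done.

```bash
mkdir -p pics; python3 - <<'E'
from station import manip
import cv2,pickle
for n in("top","scene"):
    d=manip.get_image(n);cv2.imwrite(f"pics/{n}1.png",d["color"]);pickle.dump(d,open(f"pics/{n}1.pkl","wb"))
    print(n,d["mtx"],d["extrinsics"].round(3))
s=manip.sense();print(s["time"],s["eef_rot"],s["wrist_force"],manip.finger_overhang,s["gripper_width"])
E
```

```text
top [[523.37697449   0.         325.34770836]
 [  0.         523.37697449 242.2847349 ]
 [  0.           0.           1.        ]] [[-7.00000e-03 -1.00000e+00 -4.00000e-03 -2.21660e+01]
 [-9.79000e-01  8.00000e-03 -2.01000e-01  6.16089e+02]
 [ 2.01000e-01  2.00000e-03 -9.80000e-01  1.30463e+03]
 [ 0.00000e+00  0.00000e+00  0.00000e+00  1.00000e+00]]
scene [[595.15281889   0.         330.99604586]
 [  0.         595.15281889 237.37611043]
 [  0.           0.           1.        ]] [[-7.860000e-01 -6.170000e-01  1.400000e-02  4.705230e+02]
 [-4.760000e-01  5.920000e-01 -6.510000e-01  3.346970e+02]
 [ 3.940000e-01 -5.180000e-01 -7.590000e-01  1.113919e+03]
 [ 0.000000e+00  0.000000e+00  0.000000e+00  1.000000e+00]]
0.1 [[ 9.38056458e-01  3.46482415e-01 -1.33674667e-04]
 [ 3.46482298e-01 -9.38055652e-01  1.26920013e-03]
 [ 3.14361249e-04 -1.23689728e-03 -9.99999186e-01]] [ 0.07385748 -0.02663013 -1.06828462] 11.0 88.26951790038883
```

View pics/top1.png

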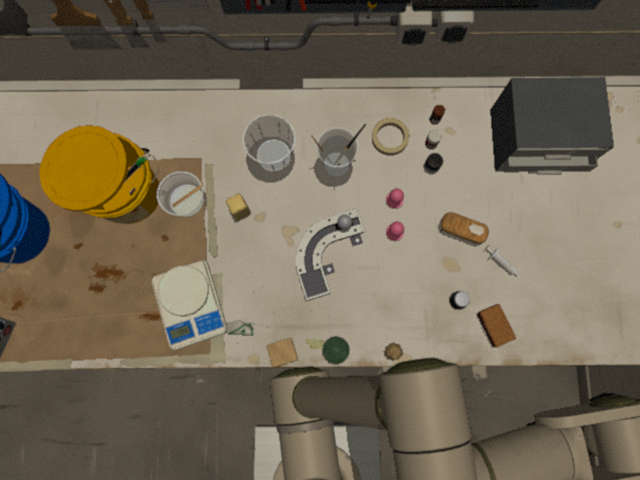

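View pics/scene1.png

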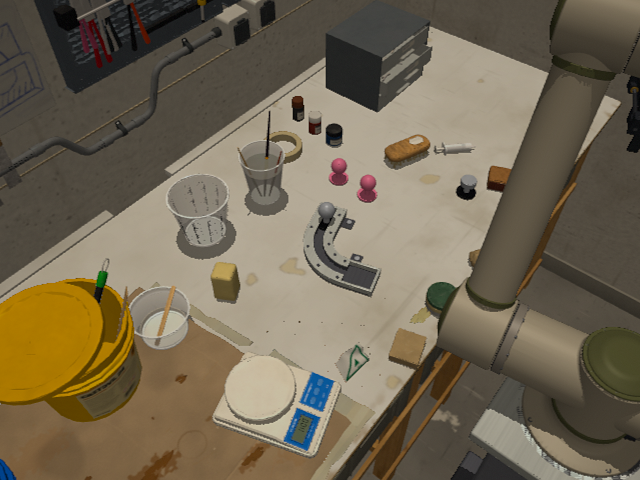

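```bash
cat > h.py <<'E'
import numpy as np,pickle,cv2
def ray(d,u,v,z):
    E=d["extrinsics"];R=E[:3,:3];t=E[:3,3];c=-R.T@t
    r=R.T@np.linalg.inv(d["mtx"])@np.array([u,v,1.]);return c+r*(z-c[2])/r[2]
def proj(d,P):
    E=d["extrinsics"];p=np.asarray(P)@E[:3,:3].T+E[:3,3];q=p@d["mtx"].T;return q[...,:2]/q[...,2:]
E
python3 - <<'E'
from h import *
a=pickle.load(open("pics/top1.pkl","rb"));b=pickle.load(open("pics/scene1.pkl","rb"))
A=cv2.resize(a["color"][200:310,285:375],None,fx=5.4,fy=5.4,interpolation=cv2.INTER_CUBIC)[:590]
B=cv2.resize(b["color"][195:300,295:390],None,fx=3,fy=3,interpolation=cv2.INTER_CUBIC)
o=np.zeros((600,A.shape[1]+B.shape[1],3),np.uint8);o[:A.shape[0],:A.shape[1]]=A;o[:B.shape[0],A.shape[1]:]=B
cv2.imwrite("pics/crop.png",o)
print(ray(a,345,222,48),ray(b,326,211,48),ray(a,314,283,4))
# heights across ball & pan
for n,d,(u,v) in(("top ball",a,(345,222)),("scene ball",b,(326,211)),("top pan",a,(184,290)),("scene pan",b,(260,387)),("flat",a,(460,299))):
    z=d["z_map"][v,u];E=d["extrinsics"];p=np.linalg.inv(d["mtx"])@[u,v,1]*z;print(n,(E[:3,:3].T@(p-E[:3,3])).round(1))
E
```

```text
[673.61388763 -79.51331398  48.        ] [672.82335058 -75.14851811  48.        ] [516.63613513   4.55269057   4.        ]
top ball [669.5 -78.9  64.8]
scene ball [663.3 -63.   64.5]
top pan [495.7 341.5  45.7]
scene pan [492.9 346.4  46.7]
flat [ 466.8 -373.6   46.5]
```

View pics/crop.png

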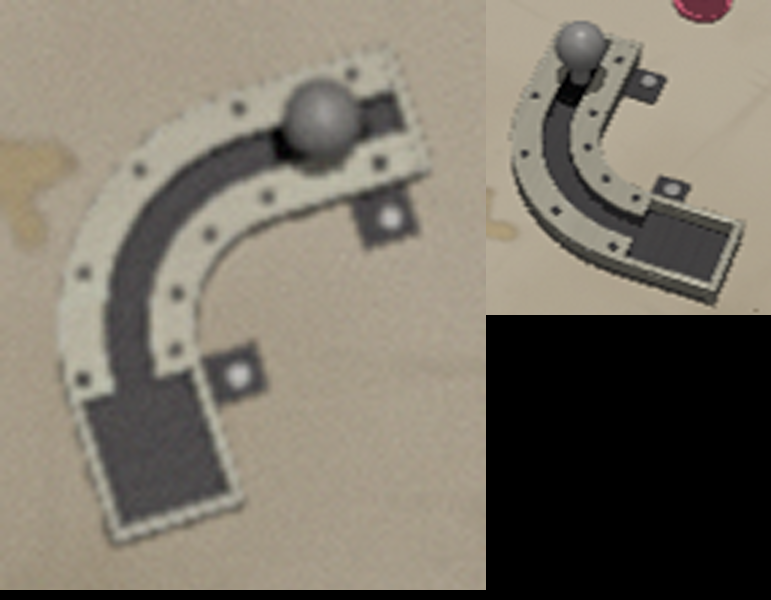

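Candidates: the grey ball at top (345,222) in the track, pink balls at (396,198) and (396,230), and the grey flat head at (460,299). The steel ball in the slot is the one meant, because it is grey, round-headed and caught in the slot. The crop shows the slot running to the open pocket near (314,285).

```bash
python3 - <<'E'
from h import *
from scipy.optimize import least_squares
a=pickle.load(open("pics/top1.pkl","rb"));b=pickle.load(open("pics/scene1.pkl","rb"))
c=lambda p:ray(a,285+(p[0]+.5)/5.4-.5,200+(p[1]+.5)/5.4-.5,17.5)[:2]
pk=[((83,400),(-4,118)),((195,368),(-4,62)),((122,523),(-70,118)),((230,492),(-70,62))]
arc=[((105,330),101),((150,330),79),((118,250),101),((160,262),79),((165,180),101),((200,205),79),((240,140),101),((258,168),79)]
P=np.array([c(p) for p,_ in pk]);Q=np.array([q for _,q in pk],float)
PA=np.array([c(p) for p,_ in arc]);r=np.array([q for _,q in arc])
def f(x):
    R=np.array([[np.cos(x[2]),-np.sin(x[2])],[np.sin(x[2]),np.cos(x[2])]])
    return np.r_[(Q@R.T+x[:2]-P).ravel(),np.hypot(*(PA-x[:2]).T)-r]
s=least_squares(f,[560,-90,.3],loss="soft_l1",f_scale=1.5);print(s.x,np.degrees(s.x[2]),f(s.x).round(1))
x=s.x;R=np.array([[np.cos(x[2]),-np.sin(x[2])],[np.sin(x[2]),np.cos(x[2])]])
for q in[(90,-50),(90,0),(63.6,63.6),(0,90),(-37,90)]:print(q,(R@q+x[:2]).round(1))
B=ray(a,285+320/5.4,200+118/5.4,48);B2=ray(b,486*0+295+(581-486)/3,195+46/3,48)
print(B,B2,[(R.T@(p[:2]-x[:2])).round(1) for p in(B,B2)])
def pan(d,c0):
    g=cv2.cvtColor(d["color"],cv2.COLOR_BGR2HSV);u,v=c0
    m=np.zeros((480,640),np.uint8);z=d["z_map"]
    V,U=np.mgrid[:480,:640];E=d["extrinsics"];p=np.stack([U,V,np.ones_like(U)],-1)@np.linalg.inv(d["mtx"]).T*z[...,None]
    w=(p-E[:3,3])@E[:3,:3];m=((abs(w[...,2]-47)<5)&(np.hypot(w[...,0]-495,w[...,1]-344)<90)).astype(np.uint8)
    k=max(cv2.findContours(m,0,1)[0],key=cv2.contourArea);C=np.array([ray(d,*q[0],47)[:2] for q in k]).astype(np.float32)
    print(cv2.minEnclosingCircle(C),C.mean(0))
pan(a,(184,290));pan(b,(260,387))
E
```

```text
[ 5.79254110e+02 -7.01085074e+01  2.96740679e-01] 17.001988512641944 [ 0.7 -0.   1.5  1.8 -1.5 -0.1  0.  -0.6 -0.  -0.4  0.2  0.4  0.   0.6
 -2.9  2.5]
(90, -50) [679.9 -91.6]
(90, 0) [665.3 -43.8]
(63.6, 63.6) [621.5   9.3]
(0, 90) [552.9  16. ]
(-37, 90) [517.6   5.1]
[674.03571801 -77.54785432  48.        ] [672.93552732 -77.78064542  48.        ] [array([ 88.5, -34.8]), array([ 87.3, -34.7])]
((495.40728759765625, 344.1592102050781), 65.37503814697266) [495.02567 344.0751 ]
((494.8768310546875, 346.3487854003906), 65.3923110961914) [494.51874 347.47433]
```

```bash
python3 -m creep '[{"xyz":[0.043,-0.0174,0.007],"roll":0},{"xyz":[0.043,-0.0174,0.007],"roll":0},{"xyz":[0.043,-0.0174,0.007],"roll":0},{"xyz":[0.043,-0.0174,0.007],"roll":0},{"xyz":[0.043,-0.0174,0.007],"roll":0},{"xyz":[0.043,-0.0174,0.007],"roll":0},{"xyz":[0.043,-0.0174,0.007],"roll":0},{"xyz":[0.043,-0.0174,0.007],"roll":0}]' -1; python3 -m creep '[{"xyz":[0.043,-0.0174,0.007],"roll":0},{"xyz":[0.043,-0.0174,0.007],"roll":0},{"xyz":[0.043,-0.0174,0.007],"roll":0},{"xyz":[0.043,-0.0174,0.007],"roll":0},{"xyz":[0.043,-0.0174,0.007],"roll":0},{"xyz":[0.040,-0.0174,0.007],"roll":0},{"xyz":[0,0,0],"roll":0},{"xyz":[0,0,0],"roll":0}]'
python3 - <<'E'
from h import *
from station import manip
d=manip.get_image("wrist");cv2.imwrite("pics/w1.png",d["color"]);pickle.dump(d,open("pics/w1.pkl","wb"))
s=manip.sense();print(s["tcp_pos"],s["eef_rot"].round(4) if hasattr(s["eef_rot"],"round") else s["eef_rot"],s["joints"])
print(proj(d,[[673.5,-77.6,48],[517.6,5.1,4]]))
E
```

```text
time: 1.1
tcp_pos: [465.9, -264.9, 193.3]
eef_rot: [[0.938, 0.346, -0.0], [0.346, -0.938, 0.0], [-0.0, -0.0, -1.0]]
wrist_force: [0.1, -0.4, 0.5]
gripper_width: 88.0
finger_force: 0.0
time: 2.1
tcp_pos: [667.6, -80.3, 151.5]
eef_rot: [[0.938, 0.346, -0.001], [0.346, -0.938, -0.0], [-0.001, -0.0, -1.0]]
wrist_force: [-0.3, -0.5, 0.1]
gripper_width: 88.0
finger_force: 0.0
[667.5071042  -80.67441182 151.80947768] [[ 9.384e-01  3.457e-01 -4.000e-04]
 [ 3.457e-01 -9.384e-01 -1.000e-04]
 [-4.000e-04 -0.000e+00 -1.000e+00]] [-1.69508506e+01  3.83826616e+01  6.12485728e+01 -1.38525610e-02
  8.03893486e+01  5.28286616e+01]
[[317.43451385 233.901007  ]
 [154.01707828 360.3501636 ]]
```

View pics/w1.png

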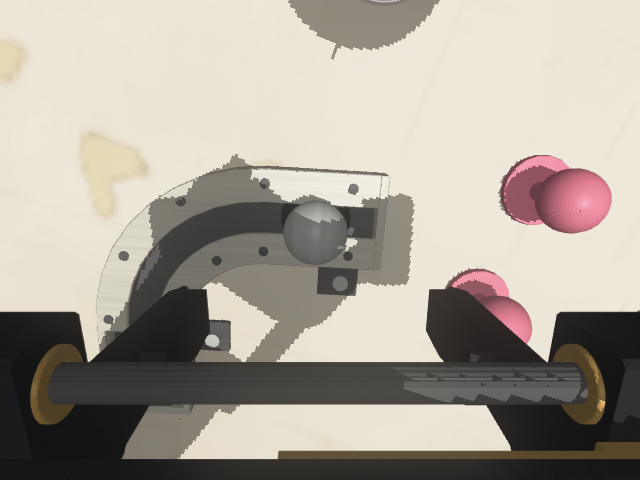

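The wrist view shows the steel ball at (316,233), matching the prediction (317,234); the pink ones are clear at (575,200) and (495,325). Descending and gripping.

```bash
python3 -m creep '[{"xyz":[0.0069,-0.0008,0.014],"roll":0},{"xyz":[0,0,0.017],"roll":0},{"xyz":[0,0,0.017],"roll":0},{"xyz":[0,0,0.017],"roll":0},{"xyz":[0,0,0.017],"roll":0},{"xyz":[0,0,0.017],"roll":0},{"xyz":[0,0,0.0125],"roll":0},{"xyz":[0,0,0],"roll":0}]'; python3 -m creep '[{"xyz":[0,0,0],"roll":0},{"xyz":[0,0,0],"roll":0},{"xyz":[0,0,0],"roll":0},{"xyz":[0,0,0],"roll":0},{"xyz":[0,0,0],"roll":0},{"xyz":[0,0,0],"roll":0},{"xyz":[0,0,0],"roll":0},{"xyz":[0,0,0],"roll":0}]' 1
python3 - <<'E'
from h import *
R=np.array([[.9384,.3457],[.3457,-.9384]])
t=np.radians(17);T=np.array([[np.cos(t),-np.sin(t)],[np.sin(t),np.cos(t)]]);o=np.array([579.25,-70.1])
from station import manip
p=np.array(manip.sense()["tcp_pos"]);print(p, T.T@(p[:2]-o))
th=np.radians(np.arange(9,91,9))
pts=[(90,-22),(90,-11),(90,0)]+[(90*np.cos(k),90*np.sin(k)) for k in th]+[(-12,90),(-24,90),(-37,90)]
W=np.array([T@q+o for q in pts]);prev=p[:2]
for q,w in zip(pts,W):print(np.round(q,1),w.round(1),"tool d mm",(R.T@(w-prev)).round(1));prev=w
E
```

```text
time: 3.15
tcp_pos: [673.9, -76.6, 39.2]
eef_rot: [[0.938, 0.346, -0.002], [0.346, -0.938, 0.0], [-0.001, -0.001, -1.0]]
wrist_force: [-0.6, -0.2, -0.0]
gripper_width: 87.8
finger_force: 0.0
time: 4.15
tcp_pos: [674.3, -76.7, 40.3]
eef_rot: [[0.938, 0.347, 0.0], [0.347, -0.938, 0.0], [0.0, 0.0, -1.0]]
wrist_force: [-0.2, 0.0, 2.2]
gripper_width: 38.0
finger_force: 29.9
[674.25853837 -76.71491112  40.3193545 ] [ 88.92310425 -34.10367929]
[ 90 -22] [671.7 -64.8] tool d mm [  1.8 -12. ]
[ 90 -11] [668.5 -54.3] tool d mm [  0.6 -11. ]
[90  0] [665.3 -43.8] tool d mm [  0.6 -11. ]
[88.9 14.1] [660.1 -30.6] tool d mm [ -0.3 -14.1]
[85.6 27.8] [653.  -18.5] tool d mm [ -2.5 -13.9]
[80.2 40.9] [644.   -7.6] tool d mm [ -4.7 -13.3]
[72.8 52.9] [633.4   1.8] tool d mm [ -6.7 -12.4]
[63.6 63.6] [621.5   9.4] tool d mm [ -8.6 -11.2]
[52.9 72.8] [608.6  15. ] tool d mm [-10.2  -9.8]
[40.9 80.2] [594.9  18.5] tool d mm [-11.6  -8. ]
[27.8 85.6] [580.8  19.9] tool d mm [-12.7  -6.1]
[14.1 88.9] [566.7  19. ] tool d mm [-13.5  -4.1]
[ 0. 90.] [552.9  16. ] tool d mm [-14.   -1.9]
[-12  90] [541.5  12.5] tool d mm [-12.   -0.7]
[-24  90] [530.   9.] tool d mm [-12.   -0.7]
[-37  90] [517.6   5.1] tool d mm [-13.   -0.7]
```

```bash
python3 -m creep '[{"xyz":[0.0014,-0.012,0],"roll":0},{"xyz":[0.0006,-0.011,0],"roll":0},{"xyz":[0.0006,-0.011,0],"roll":0},{"xyz":[-0.0003,-0.0141,0],"roll":0},{"xyz":[-0.0025,-0.0139,0],"roll":0},{"xyz":[-0.0047,-0.0133,0],"roll":0},{"xyz":[0,0,0],"roll":0},{"xyz":[0,0,0],"roll":0}]'
python3 - <<'E'
from h import *
from station import manip
t=np.radians(17);T=np.array([[np.cos(t),-np.sin(t)],[np.sin(t),np.cos(t)]]);o=np.array([579.25,-70.1])
s=manip.sense();print(T.T@(np.array(s["tcp_pos"])[:2]-o),T.T@np.array(s["wrist_force"])[:2],s["ft_torque"])
E
```

```text
time: 5.15
tcp_pos: [643.4, -7.7, 40.3]
eef_rot: [[0.938, 0.346, -0.0], [0.346, -0.938, 0.0], [-0.0, -0.0, -1.0]]
wrist_force: [-0.5, 1.5, 0.9]
gripper_width: 37.4
finger_force: 29.8
[79.6250072  40.88366114] [-0.01861092  1.59769352] [0.18075155 0.13862129 0.01654371]
```

Going well with little side force. Continuing round the bend.

```bash
python3 -m creep '[{"xyz":[-0.0064,-0.0124,0],"roll":0},{"xyz":[-0.0086,-0.0112,0],"roll":0},{"xyz":[-0.0102,-0.0098,0],"roll":0},{"xyz":[-0.0116,-0.008,0],"roll":0},{"xyz":[-0.0127,-0.0061,0],"roll":0},{"xyz":[-0.0135,-0.0041,0],"roll":0},{"xyz":[-0.014,-0.0019,0],"roll":0},{"xyz":[0,0,0],"roll":0}]'
python3 - <<'E'
from h import *
from station import manip
t=np.radians(17);T=np.array([[np.cos(t),-np.sin(t)],[np.sin(t),np.cos(t)]]);o=np.array([579.25,-70.1])
s=manip.sense();print(T.T@(np.array(s["tcp_pos"])[:2]-o),T.T@np.array(s["wrist_force"])[:2],s["ft_torque"])
E
```

```text
time: 6.15
tcp_pos: [551.8, 15.9, 40.3]
eef_rot: [[0.938, 0.346, -0.001], [0.346, -0.938, 0.0], [-0.001, -0.001, -1.0]]
wrist_force: [-0.9, 0.5, 0.9]
gripper_width: 37.3
finger_force: 29.9
[-1.14057308 90.25207825] [-0.66266577  0.76592997] [-0.01110657  0.05787381 -0.02166657]
```

```bash
python3 -m creep '[{"xyz":[-0.012,-0.0007,0],"roll":0},{"xyz":[-0.012,-0.0007,0],"roll":0},{"xyz":[-0.012,-0.0006,0],"roll":0},{"xyz":[0,0,0],"roll":0},{"xyz":[0,0,0],"roll":0},{"xyz":[0,0,0],"roll":0},{"xyz":[0,0,0],"roll":0},{"xyz":[0,0,0],"roll":0}]'
python3 - <<'E'
from h import *
from station import manip
t=np.radians(17);T=np.array([[np.cos(t),-np.sin(t)],[np.sin(t),np.cos(t)]]);o=np.array([579.25,-70.1])
s=manip.sense();print(T.T@(np.array(s["tcp_pos"])[:2]-o),T.T@np.array(s["wrist_force"])[:2],s["ft_torque"])
a=manip.get_image("top");b=manip.get_image("scene");w=manip.get_image("wrist")
A=cv2.resize(a["color"][215:310,265:375],None,fx=3.6,fy=3.6);B=cv2.resize(b["color"][180:310,280:400],None,fx=3.3,fy=3.3)
W=w["color"][::2,::2]
o=np.zeros((600,800,3),np.uint8);o[:A.shape[0],:396]=A[:,:396];o[:B.shape[0],400:400+B.shape[1]]=B[:,:400];o[345:585,:320]=W
cv2.imwrite("pics/exit.png",o)
E
```

```text
time: 7.15
tcp_pos: [518.4, 5.1, 40.3]
eef_rot: [[0.938, 0.347, 0.0], [0.347, -0.938, -0.0], [0.0, 0.0, -1.0]]
wrist_force: [-1.2, -0.9, 2.4]
gripper_width: 37.4
finger_force: 29.8
[-36.15421749  89.72677163] [-1.45992594 -0.52118019] [0.01290863 0.15087851 0.00041831]
```

View pics/exit.png

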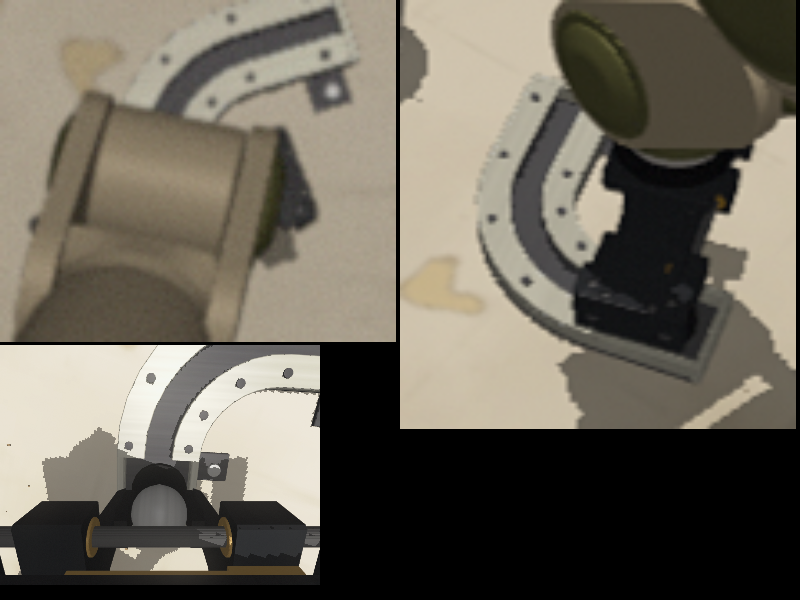

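The knob is in the pocket: the wrist view shows the ball at (160,505) of the composite, with the lip ends at (130,460)–(200,460) ahead of it. Lifting a little and checking the force.

```bash
python3 -m creep '[{"xyz":[0,0,-0.002],"roll":0},{"xyz":[0,0,-0.002],"roll":0},{"xyz":[0,0,-0.002],"roll":0},{"xyz":[0,0,-0.002],"roll":0},{"xyz":[0,0,-0.002],"roll":0},{"xyz":[0,0,0],"roll":0},{"xyz":[0,0,0],"roll":0},{"xyz":[0,0,0],"roll":0}]'
```

```text
time: 8.3
tcp_pos: [518.3, 5.1, 50.2]
eef_rot: [[0.938, 0.346, -0.0], [0.346, -0.938, 0.0], [-0.0, -0.0, -1.0]]
wrist_force: [0.7, -0.2, -3.6]
gripper_width: 37.6
finger_force: 30.0
```

```bash
python3 -m creep '[{"xyz":[0,0,-0.015],"roll":0},{"xyz":[0,0,-0.025],"roll":0},{"xyz":[0,0,-0.025],"roll":0},{"xyz":[0,0,-0.025],"roll":0},{"xyz":[0.004,-0.012,0],"roll":0},{"xyz":[0.008,-0.027,0],"roll":0},{"xyz":[0.008,-0.027,0],"roll":0},{"xyz":[0.008,-0.027,0],"roll":0}]'; python3 -m creep '[{"xyz":[0.0085,-0.029,0],"roll":0},{"xyz":[0.0085,-0.029,0],"roll":0},{"xyz":[0.0085,-0.029,0],"roll":0},{"xyz":[0.0085,-0.029,0],"roll":0},{"xyz":[0.0085,-0.029,0],"roll":0},{"xyz":[0.0085,-0.029,0],"roll":0},{"xyz":[0.0085,-0.029,0],"roll":0},{"xyz":[0.0045,-0.015,0],"roll":0}]'
python3 - <<'E'
from h import *
from station import manip
a=manip.get_image("top");b=manip.get_image("scene");w=manip.get_image("wrist")
A=cv2.resize(a["color"][230:350,140:270],None,fx=3,fy=3);B=b["color"][200:460,170:420]
B=cv2.resize(B,None,fx=1.6,fy=1.6);o=np.zeros((600,800,3),np.uint8);o[:A.shape[0],:390]=A;o[:B.shape[0],400:]=B;o[360:,:320]=w["color"][::2,::2]
cv2.imwrite("pics/pan.png",o);s=manip.sense();print(s["tcp_pos"],s["wrist_force"])
E
```

```text
time: 9.3
tcp_pos: [511.6, 103.7, 139.4]
eef_rot: [[0.938, 0.347, -0.002], [0.347, -0.938, 0.0], [-0.001, -0.001, -1.0]]
wrist_force: [0.3, 0.3, -3.5]
gripper_width: 37.5
finger_force: 30.0
time: 10.3
tcp_pos: [495.8, 330.4, 139.3]
eef_rot: [[0.937, 0.348, -0.002], [0.348, -0.937, -0.0], [-0.002, -0.0, -1.0]]
wrist_force: [0.1, -0.1, -2.5]
gripper_width: 37.5
finger_force: 30.0
[496.43732824 328.91007683 139.68009964] [-0.16640141  0.77323194 -2.30962795]
```

View pics/pan.png

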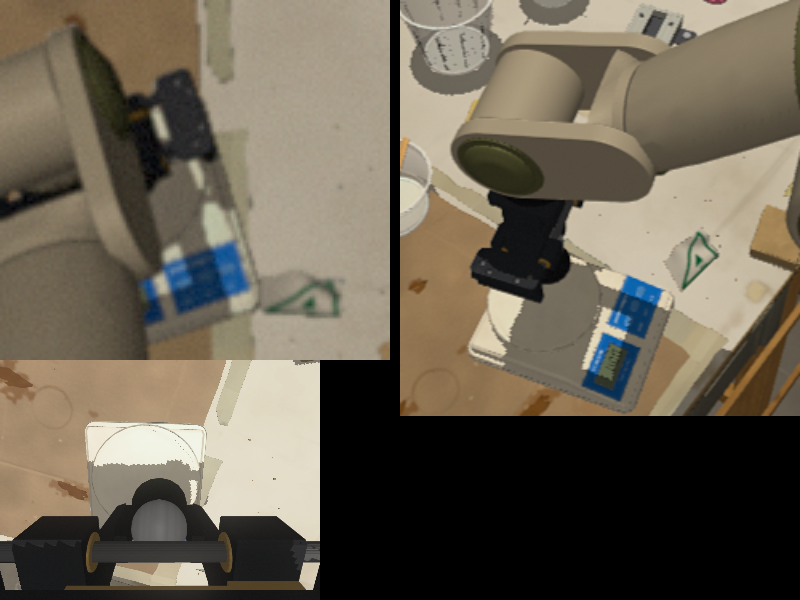

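The foot sits centred ahead of the ball exactly as at the exit, so the knob hangs upright. The pan is clear and just ahead.

```bash
python3 -m creep '[{"xyz":[0.0021,-0.0078,0],"roll":0},{"xyz":[0.0021,-0.0077,0],"roll":0},{"xyz":[0,0,0.014],"roll":0},{"xyz":[0,0,0.016],"roll":0},{"xyz":[0,0,0.014],"roll":0},{"xyz":[0,0,0.007],"roll":0},{"xyz":[0,0,0.003],"roll":0},{"xyz":[0,0,0],"roll":0}]'; python3 -m creep '[{"xyz":[0,0,0.001],"roll":0},{"xyz":[0,0,0.001],"roll":0},{"xyz":[0,0,0],"roll":0},{"xyz":[0,0,0],"roll":0},{"xyz":[0,0,0],"roll":0},{"xyz":[0,0,0],"roll":0},{"xyz":[0,0,0],"roll":0},{"xyz":[0,0,0],"roll":0}]'
python3 -c "
from station import manip;s=manip.sense();print(s['tcp_pos'],s['wrist_force'])"
```

```text
time: 11.45
tcp_pos: [495.6, 344.8, 86.3]
eef_rot: [[0.938, 0.346, 0.0], [0.346, -0.938, 0.0], [0.0, -0.0, -1.0]]
wrist_force: [0.6, -0.2, -1.6]
gripper_width: 37.9
finger_force: 30.0
time: 12.45
tcp_pos: [495.4, 344.7, 84.2]
eef_rot: [[0.938, 0.346, -0.0], [0.346, -0.938, -0.0], [-0.0, 0.0, -1.0]]
wrist_force: [-0.7, 0.4, -2.6]
gripper_width: 37.6
finger_force: 30.0
[495.4494224  344.72017029  84.24241455] [-0.73641874  0.36560902 -2.57625488]
```

Not yet touching; a little lower.

```bash
python3 -m creep '[{"xyz":[0,0,0.0007],"roll":0},{"xyz":[0,0,0],"roll":0},{"xyz":[0,0,0.0005],"roll":0},{"xyz":[0,0,0],"roll":0},{"xyz":[0,0,0],"roll":0},{"xyz":[0,0,0],"roll":0},{"xyz":[0,0,0],"roll":0},{"xyz":[0,0,0],"roll":0}]'
```

```text
time: 13.45
tcp_pos: [495.6, 344.8, 83.7]
eef_rot: [[0.938, 0.346, 0.001], [0.346, -0.938, 0.0], [0.001, -0.0, -1.0]]
wrist_force: [-2.4, -0.1, 4.3]
gripper_width: 37.5
finger_force: 29.6
```

Contact with the pan. Opening, then straight up.

```bash
python3 -m creep '[{"xyz":[0,0,0],"roll":0},{"xyz":[0,0,0],"roll":0},{"xyz":[0,0,0],"roll":0},{"xyz":[0,0,0],"roll":0},{"xyz":[0,0,0],"roll":0},{"xyz":[0,0,0],"roll":0},{"xyz":[0,0,0],"roll":0},{"xyz":[0,0,0],"roll":0}]' -1; python3 -m creep '[{"xyz":[0,0,-0.01],"roll":0},{"xyz":[0,0,-0.02],"roll":0},{"xyz":[0,0,-0.025],"roll":0},{"xyz":[0,0,-0.03],"roll":0},{"xyz":[0,0,-0.03],"roll":0},{"xyz":[-0.01,0.04,-0.02],"roll":0},{"xyz":[-0.01,0.04,0],"roll":0},{"xyz":[-0.01,0.04,0],"roll":0}]'; python3 -m creep '[{"xyz":[-0.01,0.04,0],"roll":0},{"xyz":[-0.01,0.04,0],"roll":0},{"xyz":[-0.01,0.04,0],"roll":0},{"xyz":[0,0,0],"roll":0},{"xyz":[0,0,0],"roll":0},{"xyz":[0,0,0],"roll":0},{"xyz":[0,0,0],"roll":0},{"xyz":[0,0,0],"roll":0}]'
python3 - <<'E'
from h import *
from station import manip
a=manip.get_image("top");b=manip.get_image("scene")
A=cv2.resize(a["color"][240:350,130:260],None,fx=3,fy=3);B=cv2.resize(b["color"][330:460,190:350],None,fx=2.4,fy=2.4)
o=np.zeros((600,800,3),np.uint8);o[:A.shape[0],:390]=A;o[:B.shape[0],400:400+B.shape[1]]=B
C=b["color"][150:220,430:530];o[350:560,:300]=cv2.resize(C,None,fx=3,fy=3)
cv2.imwrite("pics/done.png",o)
print(proj(a,[[495,345,91]]),proj(b,[[495,345,91]]))
E
```

```text
time: 14.45
tcp_pos: [495.5, 344.7, 83.1]
eef_rot: [[0.938, 0.346, 0.0], [0.346, -0.938, 0.0], [0.0, -0.0, -1.0]]
wrist_force: [0.3, -0.1, -0.7]
gripper_width: 88.3
finger_force: 0.0
time: 15.45
tcp_pos: [508.9, 220.6, 219.1]
eef_rot: [[0.938, 0.347, 0.002], [0.347, -0.938, 0.0], [0.002, 0.0, -1.0]]
wrist_force: [-0.7, 0.1, -0.7]
gripper_width: 88.0
finger_force: 0.0
time: 16.45
tcp_pos: [522.3, 99.3, 218.0]
eef_rot: [[0.938, 0.347, -0.0], [0.347, -0.938, 0.0], [-0.0, -0.0, -1.0]]
wrist_force: [0.0, -0.3, 0.2]
gripper_width: 88.3
finger_force: 0.0
[[177.76862238 288.26717715]] [[257.74763919 374.31562325]]
```

View pics/done.png

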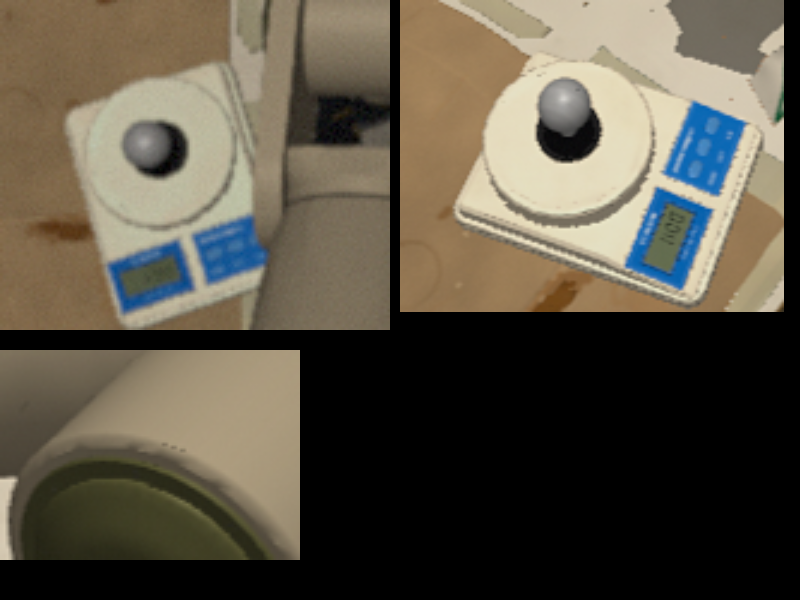

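The knob stands upright in the middle of the pan: the ball is at top (179,288) and scene (258,373), against (178,288) and (258,374) predicted. The flat knob is hidden behind the arm in this crop, but none of my moves went near it. Handing in.

```bash
python3 -c "
from station import manip;print(manip.finish_job())"
```

```text
the job is handed in; nothing more can be done
None
```

The steel ball-headed knob was slid along the slot, lifted out at the exit gap and left upright in the middle of the scale pan; no move went near the flat-headed knob, and the job was handed in at about 17 s of robot time.

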